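# Load a roller into a V-block fixture and clamp it

### The job

Swing the red-tipped hold-down arm of the V-block fixture right up out of the way, then take the steel roller out of the sloping blue rack and lower it gently, without dropping it, into the two V-blocks so that it lies settled in both, centred lengthwise between them. Let go of it, then swing the arm back down until its rubber pad rests on the roller. Leave the flux pot, the screw tin and the battery where they stand.

Things in the scene. Friction and masses are not known exactly. Their poses are not given: they have to be found in the camera images.
- fixture: V-block fixture, fixed: grey base plate 158x80x8 mm, two steel V-blocks (90 degree grooves along the fixture's x axis, which points roughly away from the robot; yaw varies). Origin: underside of the plate, midway between the V-blocks; z up. V-blocks at x -36 and +36 mm, each 18 long and 62 wide, tops 53 high, grooves 40 wide at the top, bottoms 33 high; between them a 54 mm gap for fingers
- seat (a point): the point in the fixture where the roller's centre lies when it is settled in both V-blocks and centred between them, 50 mm above the worktop; axes as the fixture's
- clamp_arm (a joint): hold-down arm, rad: 0 = level, lying over the grooves towards the fixture's -x, its pad just touching a settled roller; grows as the free end swings up and over towards +x; 1.57 = upright; stops at -0.05 and 1.65. Stiff hinge (friction 0.22 N m): stays where it is left
- clamp_hinge (a point): hinge axis of the arm (along the fixture's y), 75 mm along the fixture's x from the seat and 70 mm above the worktop, in two hinge cheeks (42 mm wide together, 79 mm high)
- clamp_grip (a point): middle of the red grip at the free end of the arm, 147 mm from the hinge axis; the grip is 34 mm long along the arm, 18 wide (along the hinge axis), 14 thick. The arm is an aluminium bar 16 wide, 8 thick, with a rubber pad 16 mm square under it 75 mm from the hinge. Axes turn with the arm; at joint value 0 they are the fixture's
- rack: sloping blue rack, fixed, base 130x80x6 mm; holds the roller in two grey V-rests at 35 degrees to the worktop, low end towards the rack's -x (to the robot's right); yaw varies. Origin: on the worktop below the roller's middle, which is 78 mm up; z up. Rests 52 wide, 14 long, 36 mm either side of the middle along the roller, tops level with its axis; between them free to 36 mm below the axis
- roller: steel roller with brass bands near its ends: barrel 24 mm diameter, 96 long, a brass journal 8 mm diameter and 7 long at each end; 110 mm over all, about 0.16 kg. Origin: its centre; x axis along the roller (in the rack x points up the slope, 35 degrees from level). It may lie either way round in the fixture
- flux_pot: round beige-lidded flux pot, 38 mm diameter and 38 mm high, loose; origin at the centre of its underside. Bystander.
- screw_tin: round grey tin of screws, 63 mm diameter and 29 mm high, loose; origin at the centre of its underside. Bystander.
- battery_9v: block battery, 49 x 27 x 18 mm, black and tan, lying loose; origin at the centre of its underside. Bystander.

How it is judged:
On the way, in this order (a step that is already met when the one before it is completed fails the run):
1. the hold-down arm is swung up (joint above 1.35 rad) with the roller still in the rack (value of joint clamp_arm above 1.35 rad and distance of roller from where it was at the start of the episode below 0.02 m), for 0.2 s.
2. the roller is held by the fingers, more than 50 mm from where it lay (distance of roller from where it was at the start of the episode above 0.05 m and contact force between the fingers and roller above 0.5 N), for 0.1 s.
3. the roller lies settled in both V-blocks, let go, before the arm comes down (joint above 1.0 rad) (distance between roller and seat below 0.0105 m and y of roller in the frame of seat between -0.0025 and 0.0025 m and z of roller in the frame of seat between -0.0025 and 0.0025 m and angle between the x axis of roller and the x axis of fixture, either way round below 0.05 rad and contact force between the fingers and roller below 0.05 N and linear speed of roller below 0.02 m/s and value of joint clamp_arm above 1 rad), for 0.2 s.
At the end, for the whole second after the job is handed in: The roller lies at rest in both V-blocks: its centre within 10 mm of the seat lengthwise and 2.5 mm sideways and in height, its axis within 0.05 rad of the grooves; the hold-down arm is down with its pad on the roller (joint below 0.03 rad) (distance between roller and seat below 0.0105 m and y of roller in the frame of seat between -0.0025 and 0.0025 m and z of roller in the frame of seat between -0.0025 and 0.0025 m and angle between the x axis of roller and the x axis of fixture, either way round below 0.05 rad and linear speed of roller below 0.02 m/s and value of joint clamp_arm below 0.03 rad); the robot touches nothing.
It fails at once if the roller is dropped (moves faster than 0.3 m/s while no finger touches it) (contact force between the fingers and roller below 0.01 N and linear speed of roller above 0.3 m/s).
It fails at once if the flux pot, the screw tin or the battery is moved more than 20 mm (distance of any of flux_pot, screw_tin, battery_9v from where it was at the start of the episode above 0.02 m).
It also fails if it takes over 67 s, if anything falls off the work surface, if the arm or the gripper's body presses on something with over 40 N, if the wrist force passes 120 N, or if a joint passes its speed limit or range.

### The arm

A 6-joint arm with a two-finger parallel gripper is mounted at the origin on a cart in front of the work surface, level with it; the furniture and walls round the work are solid. World frame = base frame: x ahead of the robot, y to its left, z up, the work surface at z = 0. Lengths are in m, angles in rad, forces in N, time in s.
With the tool pointing down it reaches from about 0.25 to 0.775 m from the base axis. Payload 4 kg.
Tool frame: the origin (TCP) lies at the very end of the fingers, on their centre line; the grasp point (between the pads) lies 19 mm behind it; y points along the fingers, x is the direction in which the jaws open and shut, and the axes are right-handed (so a half turn about y gives the same grasp; the last joint's range is limited). The gripper opens to 94 mm and grips with 3 to 60 N. Pads are 16 mm wide; open, the fingers measure 119 mm over their backs; the gripper's body (75 mm by 177 mm) begins 78 mm behind the grasp point.
Start: joints at [-1.231, 0.087, 1.371, -0, 1.684, -0.103], TCP at [0.236, -0.497, 0.206] pointing down, gripper open.
Joint ranges: [-3.1, 3.1], [-0.76, 2.03], [0.27, 2.55], [-1.08, 4.22], [0.17, 2.65], [-2.57, 2.57]. Speed limits (rad/s): [2.79, 2.79, 3.14, 3.14, 3.14, 3.14].

### API

Orientations are given as a rotation vector (axis times angle).
In Python, from plant import ctrl, eoat, kin, sensors, capture, get_calibration, order, models gives the robot as it stands. Calls block until the motion is done:
- ctrl.reach(position, orientation): joint-space move of the TCP to a pose.
- ctrl.move_linear(position, velocity=0.15, rot=None, threshold=None): straight line of the TCP; rot=None keeps the orientation; velocity is the mean speed in m/s. With threshold (N) it stops when the force on the tool has changed by that much, and returns True; else False.
- ctrl.movej(angles): joint-space move.
- eoat.gripper_open() and eoat.close_gripper(force=None): open the fingers fully, or close them until they stop; force is the grip in N (None keeps the last).
- ctrl.dwell(seconds).
- kin.ik(position, orientation): joint angles nearest the present ones, or None.
- sensors.state(): the state.
- capture(name): name is "scene" or "top" or "wrist"; returns (picture, depth): 400x640x3 uint8, red, green, blue; 400x640 float32, m along the optical axis (not along the pixel's ray), 0 where there is no reading.
- get_calibration(name): a dict with "camera_matrix" (3x3 intrinsics, pixels), "distortion" ([k1, k2, p1, p2, k3] as OpenCV has them; the pictures are not rectified), "camera_from_world" (4x4, takes a point from world to camera coordinates). Camera axes: x right, y down, z forward; pixel columns grow to the right and rows downward; lengths in m; the calibration is good to about 2 mm. A picture is of the moment at which its call begins: read the wrist's pose just before it. get_calibration takes no time and is no camera call; for the wrist camera it gives the pose at the moment of the call.
A pose or a line that the arm cannot do raises ctrl.PlanningError and nothing moves.
- order.hand_in(): hands the job in, once; it reports no verdict.
Trained networks look in the newest picture that a camera, given by its name, has taken for a name from the list of things; names that differ only in an ending like _2 or _b are one class to them, and where a whole thing is asked for, a point or a joint stands for the part that bears it (a point fixed in the world has none). Each returns a list of dicts, best first, with "score" (0 to 1); they miss things now and then, are a little off and sometimes report something else, mostly with a low value. They report only what shows in the picture. A call takes as long as a camera call.
- models.regions_of(thing, camera): "region" (400x640 bool, what is visible of it) and "location" ([column, row] in pixels, amid what is visible of it).
The state is a dict: "t": time; "qpos": joint angles; "joint_vel": joint speeds; "effort": joint torques, N m; "position": TCP position; "tool_rot": TCP orientation; "contact_force": force on the tool from outside, world axes, zero at the start; "moment": the same for the moment, N m; "grip_width": finger opening in m.
Only numpy, scipy, OpenCV 4.12 (cv2) and the standard library are available. Lean on these libraries where they do the work, as an engineer would, in place of code of your own. Each camera call takes 0.05 s, during which the arm holds its last target.

## Working session

There is one attempt and no reset: what is moved stays moved. The work goes in short steps, each a Python script; the robot and the scene stay as the last script left them, time stands still between calls to the robot, and variables do not carry over. Pictures are saved under pics/ and viewed, and the job is handed in when it is done.

```bash
ls; mkdir -p pics
python3 - <<'E'
from plant import *
import cv2
for n in ["scene","top","wrist"]:
    im,d=capture(n); cv2.imwrite(f"pics/{n}0.png",im[:,:,::-1])
    c=get_calibration(n); print(n,c["camera_matrix"],c["distortion"],c["camera_from_world"].round(3).tolist() if hasattr(c["camera_from_world"],'round') else c["camera_from_world"])
    print((d==0).mean())
print(sensors.state())
E
```

```text
pics
scene [[459.27266903   0.         319.35317174]
 [  0.         459.27266903 199.99888209]
 [  0.           0.           1.        ]] [-0.13626175  0.          0.          0.          0.        ] [[0.88, -0.475, -0.019, -0.521], [-0.245, -0.42, -0.874, 0.126], [0.407, 0.773, -0.486, 0.996], [0.0, 0.0, 0.0, 1.0]]
0.00416796875
top [[421.75586988   0.         321.06049754]
 [  0.         421.75586988 207.0658889 ]
 [  0.           0.           1.        ]] [-0.07561572  0.          0.          0.          0.        ] [[0.023, -1.0, 0.017, -0.157], [-0.996, -0.024, -0.085, 0.527], [0.086, -0.015, -0.996, 1.024], [0.0, 0.0, 0.0, 1.0]]
0.003984375
wrist [[280.43160553   0.         316.43259154]
 [  0.         280.43160553 200.31585897]
 [  0.           0.           1.        ]] [-0.01056543  0.          0.          0.          0.        ] [[0.428, -0.904, -0.001, -0.55], [-0.87, -0.413, 0.269, -0.029], [-0.244, -0.114, -0.963, 0.391], [0.0, 0.0, 0.0, 1.0]]
0.00397265625
{'t': 0.15, 'qpos': array([-1.23110668e+00,  8.77866905e-02,  1.37190909e+00,  2.10568527e-05,
        1.68361172e+00, -1.03087434e-01]), 'joint_vel': array([ 9.67739505e-04, -1.94154803e-03, -5.40712257e-03, -6.11768260e-05,
       -2.63391624e-04, -7.47289906e-04]), 'effort': array([ 1.38876741e-03, -3.40644407e+01, -3.02792358e+01,  7.17741880e-02,
        3.05125338e-02, -1.04337976e-04]), 'position': array([ 0.2355127 , -0.49655   ,  0.20457125]), 'tool_rot': array([-1.38562577,  0.87812791, -0.87593889]), 'contact_force': array([-0.18904532, -1.47231163, -0.40111532]), 'moment': array([0.03504526, 0.04419943, 0.02000017]), 'grip_width': 0.09414431038137813}
```

View pics/scene0.png

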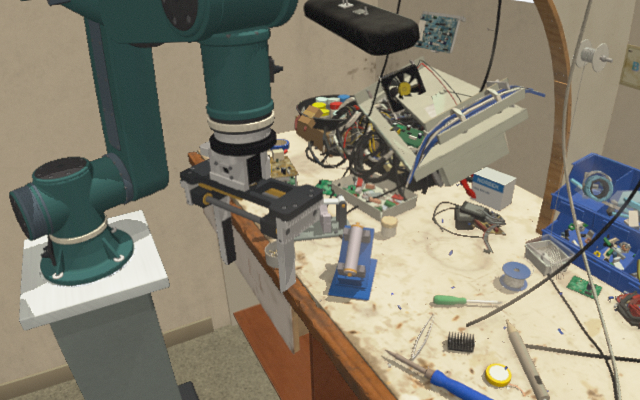

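View pics/top0.png

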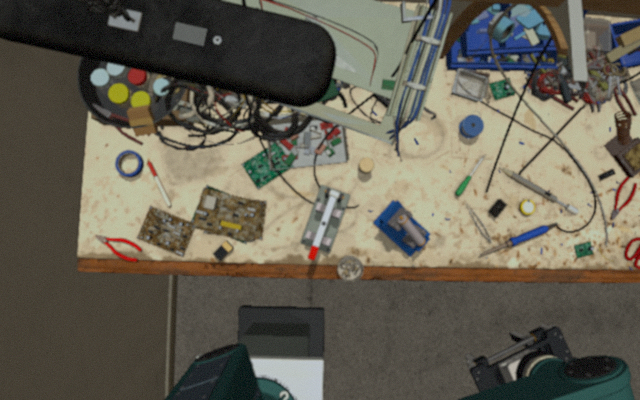

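View pics/wrist0.png

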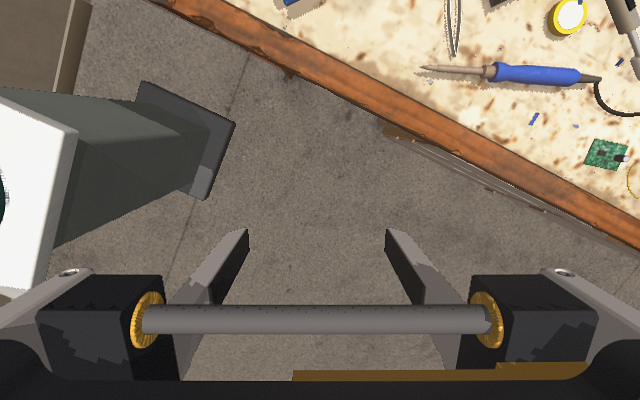

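The top view shows the fixture at about (325,220) with the red grip at (313,254). The rack and roller are at (403,228), the flux pot at (366,166), the screw tin at (349,267) close to the grip, and the battery at (223,250). The wrist camera doesn't have the fixture or rack in view yet.

```bash
cat > h.py <<'E'
import numpy as np, cv2
from plant import *
from scipy.spatial.transform import Rotation as R
def cal(n):
    c=get_calibration(n); return np.array(c["camera_matrix"]),np.array(c["distortion"],float),np.array(c["camera_from_world"])
def cloud(d,c):
    K,D,T=c
    v,u=np.mgrid[0:400,0:640]
    p=cv2.undistortPoints(np.stack([u,v],-1).reshape(-1,1,2).astype(np.float64),K,D).reshape(400,640,2)
    P=np.concatenate([p*d[...,None],d[...,None]],-1)
    W=(P-T[:3,3])@T[:3,:3]
    W[d==0]=np.nan
    return W
def proj(X,c):
    K,D,T=c
    r,_=cv2.Rodrigues(T[:3,:3]); return cv2.projectPoints(np.array(X,float).reshape(-1,1,3),r,T[:3,3],K,D)[0].reshape(-1,2)
def shot(n,name=None):
    c=cal(n); im,d=capture(n)
    if name: cv2.imwrite(f"pics/{name}.png",im[:,:,::-1]); np.savez(f"pics/{name}.npz",im=im,d=d,K=c[0],D=c[1],T=c[2])
    return im,d,c
E
python3 - <<'E'
from h import *
for n in ["top","scene"]:
    im,d,c=shot(n,n+"1"); W=cloud(d,c)
    for t in ["fixture","clamp_arm","clamp_grip","rack","roller","flux_pot","screw_tin","battery_9v"]:
        for r in models.regions_of(t,n)[:2]:
            m=r["region"]; P=W[m]; P=P[~np.isnan(P[:,0])]
            if len(P)==0: continue
            print(n,t,round(r["score"],2),np.round(r["location"]),m.sum(),np.median(P,0).round(3),np.percentile(P,2,axis=0).round(3),np.percentile(P,98,axis=0).round(3))
    if n=="top":
        for uv in [(200,40),(300,70),(370,90),(350,140),(410,80)]: print(uv,W[uv[1],uv[0]].round(3))
E
```

```text
top fixture 0.88 [322. 216.] 2042 [ 0.498 -0.154  0.011] [ 0.415 -0.206  0.004] [ 0.577 -0.109  0.089]
top clamp_arm 0.77 [323. 223.] 483 [ 0.488 -0.152  0.08 ] [ 0.406 -0.181  0.072] [ 0.563 -0.121  0.091]
top clamp_grip 0.85 [324. 225.] 552 [ 0.479 -0.149  0.08 ] [ 0.406 -0.183  0.008] [ 0.563 -0.121  0.091]
top rack 0.71 [400. 226.] 1338 [ 0.483 -0.331  0.046] [ 0.426 -0.41   0.002] [ 0.54  -0.287  0.099]
top roller 0.64 [415. 230.] 341 [ 0.476 -0.356  0.091] [ 0.446 -0.39   0.059] [ 0.505 -0.323  0.114]
top flux_pot 0.78 [364. 166.] 178 [ 0.636 -0.254  0.038] [ 0.62  -0.269  0.015] [ 0.654 -0.239  0.042]
top screw_tin 0.76 [350. 266.] 490 [ 0.381 -0.222  0.005] [ 0.353 -0.248 -0.001] [ 0.408 -0.193  0.03 ]
top battery_9v 0.45 [222. 251.] 252 [0.418 0.097 0.016] [ 0.395  0.076 -0.002] [0.44  0.12  0.021]
(200, 40) [0.75  0.056 0.445]
(300, 70) [ 0.707 -0.101  0.438]
(370, 90) [ 0.76  -0.238  0.222]
(350, 140) [ 0.709 -0.216 -0.005]
(410, 80) [ 0.759 -0.308  0.286]
scene fixture 0.65 [328. 220.] 1200 [ 0.519 -0.181  0.015] [ 0.446 -0.204  0.002] [ 0.558 -0.14   0.079]
scene clamp_grip 0.59 [331. 199.] 99 [ 0.535 -0.171  0.076] [ 0.517 -0.183  0.069] [ 0.556 -0.159  0.08 ]
scene rack 0.91 [359. 270.] 2018 [ 0.472 -0.369  0.036] [ 0.422 -0.413  0.003] [ 0.538 -0.311  0.099]
scene roller 0.66 [357. 251.] 647 [ 0.469 -0.367  0.083] [ 0.441 -0.395  0.05 ] [ 0.502 -0.33   0.113]
scene roller 0.17 [272. 255.] 297 [ 0.36  -0.218  0.015] [ 0.346 -0.247 -0.   ] [ 0.382 -0.189  0.029]
scene flux_pot 0.76 [391. 222.] 304 [ 0.628 -0.264  0.029] [ 0.617 -0.273  0.002] [ 0.647 -0.243  0.04 ]
scene screw_tin 0.78 [274. 256.] 283 [ 0.36  -0.218  0.015] [ 0.346 -0.247  0.   ] [ 0.382 -0.189  0.029]
scene screw_tin 0.46 [331. 202.] 109 [ 0.535 -0.171  0.076] [ 0.515 -0.183  0.069] [ 0.558 -0.159  0.08 ]
```

Run:
```python
from h import *
s=sensors.state(); Rt=R.from_rotvec(s["tool_rot"]).as_matrix(); print(Rt.round(3))
K,D,T=cal("wrist"); C=-T[:3,:3].T@T[:3,3]; print("cam",C.round(3),"in tool",(Rt.T@(C-s["position"])).round(3)); print((Rt.T@T[:3,:3].T).round(3))
# down tool with jaw axis x at angle a: tool y=-z ; view candidates
def ori(yv,xv):
    y=yv/np.linalg.norm(yv); x=xv-y*(xv@y); x/=np.linalg.norm(x); return np.stack([x,y,np.cross(x,y)],1)
for a in np.arange(-180,180,30):
    O=ori(np.array([0,0,-1.]),np.array([np.cos(np.radians(a)),np.sin(np.radians(a)),0]))
    q=kin.ik([0.40,-0.22,0.30],R.from_matrix(O).as_rotvec())
    print(a, None if q is None else np.round(q,2), O[:,2].round(2))
```

```text
[[ 0.428  0.     0.904]
 [-0.904 -0.     0.428]
 [ 0.    -1.    -0.   ]]
cam [ 0.305 -0.464  0.384] in tool [ 0.001 -0.179  0.077]
[[ 1.    -0.001  0.   ]
 [-0.    -0.269  0.963]
 [-0.    -0.963 -0.269]]
-180 [-0.63 -0.12  1.39  0.    1.87  2.51] [ 0. -1.  0.]
-150 [-0.63 -0.12  1.39  0.    1.87  1.99] [ 0.5  -0.87  0.  ]
-120 [-0.63 -0.12  1.39 -0.    1.87  1.47] [ 0.87 -0.5   0.  ]
-90 [-0.63 -0.12  1.39  0.    1.87  0.94] [1. 0. 0.]
-60 [-0.63 -0.12  1.39 -0.    1.87  0.42] [0.87 0.5  0.  ]
-30 [-0.63 -0.12  1.39 -0.    1.87 -0.1 ] [0.5  0.87 0.  ]
0 [-0.63 -0.12  1.39  0.    1.87 -0.63] [-0.  1.  0.]
30 [-0.63 -0.12  1.39 -0.    1.87 -1.15] [-0.5   0.87  0.  ]
60 [-0.63 -0.12  1.39  0.    1.87 -1.67] [-0.87  0.5   0.  ]
90 [-0.63 -0.12  1.39  0.    1.87 -2.2 ] [-1.  0.  0.]
120 None [-0.87 -0.5  -0.  ]
150 None [-0.5  -0.87 -0.  ]
```

```bash
cat >> h.py <<'E'
def ori(yv,xv):
    yv=np.array(yv,float);xv=np.array(xv,float)
    y=yv/np.linalg.norm(yv); x=xv-y*(xv@y); x/=np.linalg.norm(x); return np.stack([x,y,np.cross(x,y)],1)
def rv(O): return R.from_matrix(O).as_rotvec()
E
python3 - <<'E'
from h import *
o=rv(ori([0,0,-1],[0,-1,0]))
for i,p in enumerate([[0.40,-0.32,0.28],[0.40,-0.17,0.28]]):
    ctrl.reach(p,o); ctrl.dwell(0.2)
    im,d,c=shot("wrist",f"w{i+1}"); W=cloud(d,c)
    for t in ["fixture","clamp_grip","clamp_arm","rack","roller"]:
        for r in models.regions_of(t,"wrist")[:1]:
            m=r["region"]; P=W[m]; P=P[~np.isnan(P[:,0])]
            np.save(f"pics/w{i+1}_{t}.npy",m)
            print(t,round(r["score"],2),np.round(r["location"]),m.sum(),np.median(P,0).round(3),np.percentile(P,2,axis=0).round(3),np.percentile(P,98,axis=0).round(3))
print(sensors.state()["t"])
E
```

```text
fixture 0.16 [186. 112.] 1959 [ 0.487 -0.154  0.079] [ 0.405 -0.183  0.072] [ 0.561 -0.124  0.09 ]
clamp_grip 0.72 [185. 113.] 2034 [ 0.486 -0.153  0.079] [ 0.405 -0.183  0.042] [ 0.561 -0.121  0.09 ]
clamp_arm 0.61 [187. 112.] 2183 [ 0.488 -0.152  0.079] [ 0.402 -0.183 -0.001] [ 0.563 -0.102  0.09 ]
rack 0.88 [324. 120.] 3467 [ 0.488 -0.337  0.056] [ 0.424 -0.412  0.004] [ 0.537 -0.291  0.1  ]
roller 0.67 [346. 124.] 1203 [ 0.476 -0.356  0.093] [ 0.444 -0.395  0.06 ] [ 0.505 -0.326  0.114]
fixture 0.69 [306. 106.] 6177 [ 0.501 -0.157  0.029] [ 0.413 -0.208  0.005] [ 0.567 -0.109  0.089]
clamp_grip 0.62 [301. 110.] 1851 [ 0.49  -0.153  0.079] [ 0.405 -0.183  0.071] [ 0.561 -0.121  0.09 ]
clamp_arm 0.87 [303. 111.] 1825 [ 0.491 -0.153  0.079] [ 0.406 -0.183  0.073] [ 0.562 -0.122  0.09 ]
rack 0.95 [429. 114.] 4322 [ 0.489 -0.325  0.048] [ 0.424 -0.393  0.003] [ 0.543 -0.288  0.099]
roller 0.9 [461. 124.] 1155 [ 0.477 -0.35   0.095] [ 0.442 -0.392  0.056] [ 0.506 -0.325  0.113]
3.6917
```

View pics/w1.png

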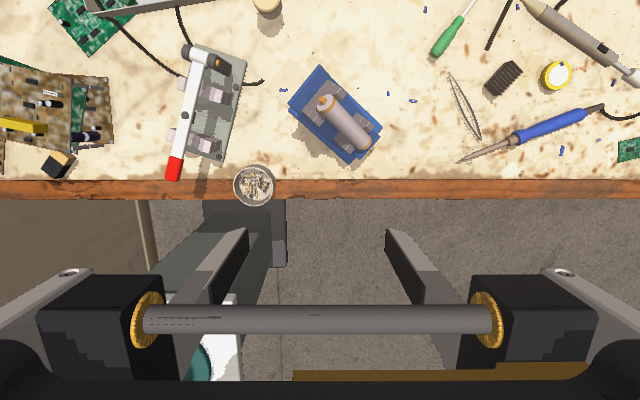

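View pics/w2.png

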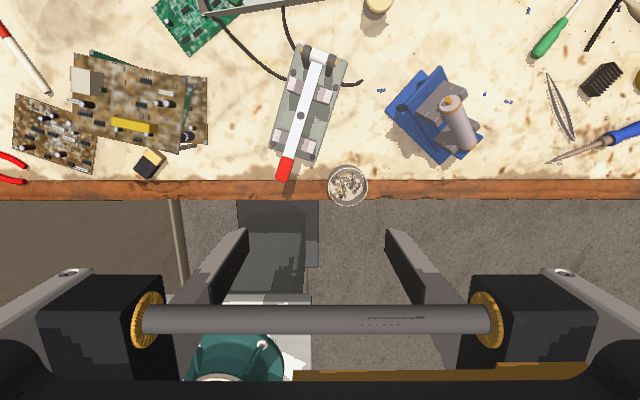

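The first wrist view shows the arm from its hinge at (205,60) to the red grip at (174,168), and the roller in the rack from (325,100) to (362,145). The tin is at (254,185), to the right of the grip. The second view agrees with this: grip at (283,168), roller at (452,103)–(470,148). Next I'll fit poses to the point clouds.

```bash
cat > fit.py <<'E'
from h import *
from scipy.optimize import least_squares
for n in ["w1","w2","top1","scene1"]:
    z=np.load(f"pics/{n}.npz"); W=cloud(z["d"],(z["K"],z["D"],z["T"])); im=z["im"].astype(int)
    P=W.reshape(-1,3); C=im.reshape(-1,3); ok=~np.isnan(P[:,0]); P=P[ok];C=C[ok]
    tab=P[(P[:,0]>.42)&(P[:,0]<.62)&(P[:,1]>-.45)&(P[:,1]<-.05)]
    t0=tab[abs(tab[:,2])<.0045]; print(n,"table z",np.median(t0[:,2]).round(4))
    # plate
    box=(P[:,0]>.39)&(P[:,0]<.60)&(P[:,1]>-.23)&(P[:,1]<-.07)
    pl=P[box&(abs(P[:,2]-.008)<.0025)]
    # arm top
    a=P[box&(P[:,2]>.068)&(P[:,2]<.083)]
    c=a.mean(0); u,s,v=np.linalg.svd(a[:,:2]-c[:2],full_matrices=False); dr=v[0]*np.sign(v[0][0])
    t=(a[:,:2]-c[:2])@dr
    print(" arm n",len(a),"yaw",np.arctan2(dr[1],dr[0]).round(4),"ends",(c[:2]+dr*np.percentile(t,.5)).round(4),(c[:2]+dr*np.percentile(t,99.5)).round(4),"mid line pt",c.round(4))
    for lo in np.arange(t.min(),t.max(),.02):
        k=(t>=lo)&(t<lo+.02); print("   ",round(lo,3),a[k].mean(0).round(4),np.median(a[k][:,2]).round(4), end=';')
    print()
    red=P[box&(C[:,0]>150)&(C[:,1]<70)&(C[:,2]<70)&(P[:,2]>.05)]
    if len(red)>10: print(" red",len(red),red.mean(0).round(4), red.min(0).round(4),red.max(0).round(4), np.median(red[:,2]))
    rect=cv2.minAreaRect(((pl[:,:2])*1000).astype(np.float32)); print(" plate",len(pl),rect)
    # roller cylinder
    r=P[(P[:,0]>.42)&(P[:,0]<.53)&(P[:,1]>-.42)&(P[:,1]<-.29)&(P[:,2]>.03)]
    def ax(p):
        d=np.array([np.cos(p[4])*np.cos(p[3]),np.cos(p[4])*np.sin(p[3]),np.sin(p[4])]); return p[:3],d
    # start: yaw from masks
    def dist(p,Q):
        c,d=ax(p); w=Q-c; tt=w@d; return np.linalg.norm(w-np.outer(tt,d),axis=1),tt
    p=np.array([.475,-.357,.078,np.arctan2(.065,.055) if False else np.radians(125-0),np.radians(35)])
    p[3]=np.arctan2(.326-.395,0) if False else p[3]
    best=None
    for y0 in np.radians([30,60,90,120,150]):
        p=np.array([.475,-.357,.078,y0,np.radians(35)])
        for th in [.02,.01,.006,.004,.003]:
            dd,tt=dist(p,r); k=(abs(dd-.012)<th)&(abs(tt)<.06)
            if k.sum()<30: break
            Q=r[k]
            f=least_squares(lambda q:np.r_[dist(q,Q)[0]-.012,((q[:3]-p[:3])@ax(q)[1])*.1],p,loss='soft_l1',f_scale=.001); p=f.x
        dd,tt=dist(p,r); k=(abs(dd-.012)<.0015)&(abs(tt)<.07); n_in=k.sum()
        if best is None or n_in>best[0]: best=(n_in,p,np.percentile(tt[k],[1,99]))
    n_in,p,e=best; cc,d=ax(p)
    print(" roller inl",n_in,"/",len(r),"center",(cc+d*e.mean()).round(4),"yaw/pitch",np.degrees(p[3:]).round(2),"extent",e.round(4),"d",d.round(3))
E
python3 fit.py
```

```text
w1 table z -0.0007
 arm n 1807 yaw -0.3167 ends [ 0.4103 -0.1289] [ 0.5641 -0.1793] mid line pt [ 0.5126 -0.1624  0.0774]
    -0.118 [ 0.4084 -0.1348  0.0809] 0.081;    -0.098 [ 0.4309 -0.1394  0.0811] 0.0816;    -0.078 [ 0.4504 -0.1415  0.0816] 0.082;    -0.058 [ 0.4677 -0.1468  0.0806] 0.0809;    -0.038 [ 0.4864 -0.1537  0.0787] 0.0793;    -0.018 [ 0.5057 -0.1594  0.0773] 0.0776;    0.002 [ 0.5246 -0.1656  0.0757] 0.076;    0.022 [ 0.5458 -0.1729  0.0747] 0.0747;    0.042 [ 0.5579 -0.1784  0.0763] 0.0771;
 red 298 [ 0.4172 -0.1303  0.088 ] [ 0.4004 -0.1401  0.0835] [ 0.4337 -0.1182  0.0907] 0.08816014822373275
 plate 2850 ((491.1524658203125, -168.32859802246094), (228.61306762695312, 138.82638549804688), 16.363788604736328)
 roller inl 1143 / 33905 center [ 0.4717 -0.3628  0.0752] yaw/pitch [48.8  34.93] extent [-0.059   0.0447] d [0.54  0.617 0.573]
w2 table z -0.0007
 arm n 1626 yaw -0.3178 ends [ 0.4372 -0.1362] [ 0.5643 -0.178 ] mid line pt [ 0.5173 -0.1625  0.0776]
    -0.108 [ 0.4244 -0.1368  0.0816] 0.0819;    -0.088 [ 0.4463 -0.1396  0.0822] 0.0823;    -0.068 [ 0.4629 -0.1
[... 1245 characters left out ...]
 -149.40451049804688), (158.15090942382812, 207.69586181640625), 89.81301879882812)
 roller inl 272 / 1139 center [ 0.4741 -0.3609  0.0753] yaw/pitch [49.81 35.22] extent [-0.057   0.0482] d [0.527 0.624 0.577]
scene1 table z -0.0005
 arm n 174 yaw -0.6357 ends [ 0.5185 -0.1588] [ 0.5608 -0.19  ] mid line pt [ 0.5413 -0.1756  0.0752]
    -0.03 [ 0.5239 -0.1666  0.0754] 0.0759;    -0.01 [ 0.5452 -0.1716  0.0749] 0.0752;    0.01 [ 0.5521 -0.1883  0.0755] 0.0759;
 plate 483 ((530.0276489257812, -163.4252166748047), (174.95120239257812, 95.96792602539062), 34.8447265625)
 roller inl 532 / 1643 center [ 0.4696 -0.3639  0.0735] yaw/pitch [49.97 35.24] extent [-0.0643  0.043 ] d [0.525 0.625 0.577]
```

```bash
cat > fit2.py <<'E'
from h import *
z=np.load("pics/w2.npz"); m=np.load("pics/w2_fixture.npy")
m=cv2.dilate(m.astype(np.uint8),np.ones((5,5)))>0
for n in ["w2","w1","top1"]:
    z=np.load(f"pics/{n}.npz"); W=cloud(z["d"],(z["K"],z["D"],z["T"])); P=W.reshape(-1,3)
    for lab,zz,tol in [("plate",.008,.0035),("blocks",.053,.003)]:
        k=(abs(P[:,2]-zz)<tol)&(P[:,0]>.39)&(P[:,0]<.6)&(P[:,1]>-.225)&(P[:,1]<-.08)
        if n=="w2": k&=m.reshape(-1)
        Q=P[k,:2]
        if len(Q)<30: print(lab,len(Q)); continue
        for yaw in [-.325,-.315]:
            e=np.array([np.cos(yaw),np.sin(yaw)]); f=np.array([-e[1],e[0]])
            a=Q@e;b=Q@f
            print(n,lab,len(Q),yaw,"x",np.percentile(a,[1,5,95,99]).round(4),"y",np.percentile(b,[1,5,95,99]).round(4))
        if lab=="blocks": print(cv2.minAreaRect((Q*1000).astype(np.float32)), np.histogram(a,bins=np.arange(.47,.64,.01)))
E
python3 fit2.py
```

```text
w2 plate 2865 -0.325 x [0.4478 0.4533 0.5933 0.6022] y [-0.0284 -0.0266  0.0491  0.0508]
w2 plate 2865 -0.315 x [0.448  0.4534 0.5931 0.6022] y [-0.0337 -0.0319  0.0438  0.0456]
w2 blocks 533 -0.325 x [0.4639 0.4655 0.552  0.5745] y [-0.0196 -0.0184  0.0407  0.0419]
w2 blocks 533 -0.315 x [0.464  0.4655 0.5522 0.5746] y [-0.0247 -0.0234  0.0355  0.0367]
((496.32623291015625, -155.43255615234375), (62.159950256347656, 113.34872436523438), 71.71874237060547) (array([134,  16,   0,   0,   0,   0,  73, 160,  54,   0,   9,   0,   0,
         0,   0,   0,   0]), array([0.47, 0.48, 0.49, 0.5 , 0.51, 0.52, 0.53, 0.54, 0.55, 0.56, 0.57,
       0.58, 0.59, 0.6 , 0.61, 0.62, 0.63, 0.64]))
w1 plate 3041 -0.325 x [0.4473 0.4529 0.6007 0.604 ] y [-0.0415 -0.0275  0.0389  0.0881]
w1 plate 3041 -0.315 x [0.4473 0.4529 0.6009 0.604 ] y [-0.0473 -0.0328  0.0329  0.0825]
w1 blocks 491 -0.325 x [0.4642 0.4658 0.5748 0.5881] y [-0.0196 -0.0188  0.0406  0.0417]
w1 blocks 491 -0.315 x [0.464  0.4657 0.5747 0.588 ] y [-0.0247 -0.0239  0.0354  0.037 ]
((503.568115234375, -157.73703002929688), (62.20302200317
[... 238 characters left out ...]
 0.6 , 0.61, 0.62, 0.63, 0.64]))
top1 plate 1114 -0.325 x [0.4398 0.4518 0.5995 0.6051] y [-0.0726 -0.027   0.0511  0.0861]
top1 plate 1114 -0.315 x [0.439  0.4518 0.5995 0.605 ] y [-0.0771 -0.0323  0.0458  0.0805]
top1 blocks 156 -0.325 x [0.4648 0.4667 0.5525 0.5538] y [-0.0188 -0.0175  0.0412  0.0426]
top1 blocks 156 -0.315 x [0.4651 0.4667 0.5523 0.5539] y [-0.0239 -0.0227  0.0364  0.0375]
((486.3780822753906, -151.13092041015625), (61.82460021972656, 89.47279357910156), 71.57266235351562) (array([38, 11,  0,  0,  0,  0, 17, 49, 17,  0,  0,  0,  0,  0,  0,  0,  0]), array([0.47, 0.48, 0.49, 0.5 , 0.51, 0.52, 0.53, 0.54, 0.55, 0.56, 0.57,
       0.58, 0.59, 0.6 , 0.61, 0.62, 0.63, 0.64]))
```

Run:
```python
import cv2
a=cv2.imread("pics/w2.png")[30:200,200:400]; cv2.imwrite("pics/w2c.png",cv2.resize(a,None,fx=3.5,fy=3.5,interpolation=cv2.INTER_CUBIC))
```

```text
(no output)
```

View pics/w2c.png

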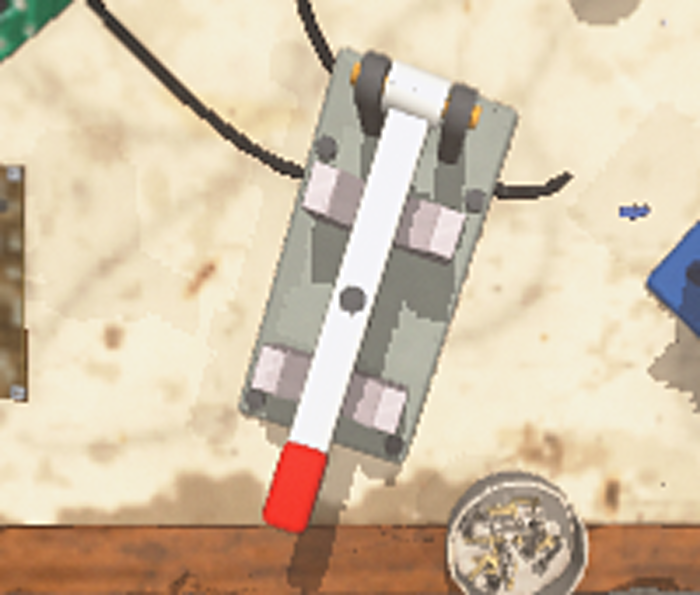

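```bash
cat >> h.py <<'E'
YAW=-.32; ex=np.array([np.cos(YAW),np.sin(YAW),0]); ey=np.array([-ex[1],ex[0],0]); ez=np.array([0,0,1.])
SEAT=np.array([.4857,-.1517,.050]); HINGE=SEAT+.075*ex+.02*ez
def grip_pose(q,t,L=.147,back=0.):   # t tilt rad: approach = sin t ex - cos t ez
    g=HINGE+L*(-np.cos(q)*ex+np.sin(q)*ez)
    y=np.sin(t)*ex-np.cos(t)*ez
    return g+(.019-back)*y, ori(y,-ey)
E
python3 - <<'E'
from h import *
z=np.load("pics/top1.npz"); W=cloud(z["d"],(z["K"],z["D"],z["T"])); P=W.reshape(-1,3)
k=(P[:,2]>.2)&(P[:,0]>.4)&(P[:,1]>-.4)&(P[:,1]<.1); Q=P[k]
for y in np.arange(-.4,.1,.05):
    q=Q[(Q[:,1]>=y)&(Q[:,1]<y+.05)]
    if len(q): i=q[:,0].argsort()[:20]; print(y.round(2),"min x",q[i].mean(0).round(3), "lamp minx",(q[q[:,2]>.38][:,0].min().round(3) if (q[:,2]>.38).any() else None))
print(grip_pose(.076,1)[0])
for t0 in [70,60,50,40,30,20,10,0]:
    p,O=grip_pose(.076,np.radians(t0)); q=kin.ik(p,rv(O)); p2,O=grip_pose(.076,np.radians(t0),back=.09); q2=kin.ik(p2,rv(O))
    p,O=grip_pose(1.55,np.radians(t0)); q3=kin.ik(p,rv(O))
    f=lambda q: None if q is None else np.round(q,2).tolist()
    print(t0,f(q),f(q2),f(q3))
E
```

```text
-0.4 min x [ 0.748 -0.371  0.582] lamp minx 0.748
-0.35 min x [ 0.679 -0.303  0.215] lamp minx 0.748
-0.3 min x [ 0.669 -0.295  0.209] lamp minx None
-0.25 min x [ 0.76  -0.243  0.221] lamp minx None
-0.2 min x [ 0.717 -0.152  0.421] lamp minx 0.707
-0.15 min x [ 0.662 -0.106  0.411] lamp minx 0.661
-0.1 min x [ 0.662 -0.094  0.411] lamp minx 0.661
-0.05 min x [ 0.672 -0.045  0.412] lamp minx 0.671
-0.0 min x [0.682 0.004 0.415] lamp minx 0.68
0.05 min x [0.693 0.054 0.416] lamp minx 0.692
[ 0.43293417 -0.13421396  0.0708955 ]
70 None None [-0.5, -0.44, 2.28, 1.08, 0.19, 0.43]
60 None None [-0.48, -0.44, 2.16, 0.37, 0.4, 1.14]
50 [-0.59, -0.72, 2.49, 0.39, 0.56, 1.06] None [-0.47, -0.39, 2.03, 0.19, 0.64, 1.32]
40 [-0.54, -0.61, 2.36, 0.21, 0.72, 1.25] None [-0.45, -0.3, 1.89, 0.11, 0.86, 1.4]
30 [-0.5, -0.49, 2.22, 0.11, 0.89, 1.35] [-0.53, -0.7, 2.17, 0.12, 1.16, 1.34] [-0.44, -0.2, 1.75, 0.07, 1.08, 1.44]
20 [-0.47, -0.36, 2.09, 0.06, 1.06, 1.4] [-0.48, -0.51, 2.01, 0.06, 1.29, 1.4] [-0.42, -0.09, 1.6, 0.04, 1.28, 1.46]
10 [-0.45, -0.23, 1.96, 0.02, 1.23, 1.44] [-0.45, -0.33, 1.86, 0.02, 1.44, 1.44] [-0.41, 0.03, 1.46, 0.02, 1.48, 1.48]
0 [-0.43, -0.09, 1.84, 0.0, 1.39, 1.46] [-0.43, -0.15, 1.71, 0.0, 1.58, 1.46] [-0.4, 0.16, 1.31, 0.0, 1.68, 1.49]
```

Run:
```python
from h import *
p,O=grip_pose(.076,np.radians(40)); r=rv(O)
ctrl.reach(p+np.array([0,0,.09])-.03*ex,r)
ctrl.move_linear(p+np.array([0,0,.04]),velocity=.15)
im,d,c=shot("wrist","w3")
print(ctrl.move_linear(p,velocity=.08,threshold=6), sensors.state()["t"],sensors.state()["contact_force"])
im,d,c=shot("wrist","w4"); im,d,c=shot("scene","s4")
cv2.imwrite("pics/j4.png",np.hstack([cv2.imread("pics/w4.png"),cv2.imread("pics/s4.png")])[:, :, :][::1])
a=np.hstack([cv2.resize(cv2.imread("pics/w4.png"),(400,250)),cv2.resize(cv2.imread("pics/s4.png")[120:320,200:520],(400,250))]); cv2.imwrite("pics/j4.png",a)
```

```text
Traceback (most recent call last):
plant.PlanningError: the arm cannot take that pose within its joint ranges
```

Run:
```python
from h import *
for t in [40,35,30,25]:
  for dz in [0,.03,.05,.07]:
    for dx in [0,.02]:
      p,O=grip_pose(.076,np.radians(t)); q=kin.ik(p+dz*ez+dx*ex,rv(O)); print(t,dz,dx,None if q is None else np.round(q,2))
```

```text
40 0 0 [-0.54 -0.61  2.36  0.21  0.72  1.25]
40 0 0.02 [-0.52 -0.54  2.32  0.2   0.68  1.26]
40 0.03 0 [-0.54 -0.65  2.31  0.19  0.8   1.27]
40 0.03 0.02 [-0.52 -0.58  2.28  0.18  0.76  1.28]
40 0.05 0 [-0.54 -0.67  2.28  0.18  0.86  1.28]
40 0.05 0.02 [-0.52 -0.6   2.25  0.17  0.81  1.3 ]
40 0.07 0 [-0.54 -0.68  2.24  0.18  0.9   1.29]
40 0.07 0.02 [-0.52 -0.62  2.21  0.17  0.86  1.31]
35 0 0 [-0.52 -0.55  2.29  0.15  0.81  1.3 ]
35 0 0.02 [-0.5  -0.48  2.25  0.15  0.78  1.32]
35 0.03 0 [-0.52 -0.59  2.24  0.14  0.89  1.32]
35 0.03 0.02 [-0.5  -0.52  2.21  0.14  0.85  1.33]
35 0.05 0 [-0.52 -0.6   2.21  0.14  0.94  1.33]
35 0.05 0.02 [-0.5  -0.54  2.18  0.13  0.9   1.34]
35 0.07 0 [-0.52 -0.62  2.18  0.13  0.98  1.34]
35 0.07 0.02 [-0.5  -0.55  2.15  0.13  0.95  1.35]
30 0 0 [-0.5  -0.49  2.22  0.11  0.89  1.35]
30 0 0.02 [-0.49 -0.43  2.19  0.11  0.87  1.36]
30 0.03 0 [-0.5  -0.52  2.18  0.11  0.97  1.36]
30 0.03 0.02 [-0.49 -0.46  2.14  0.1   0.94  1.37]
30 0.05 0 [-0.5  -0.54  2.15  0.1   1.02  1.36]
30 0.05 0.02 [-0.49 -0.48  2.11  0.1   0.99  1.37]
30 0.07 0 [-0.5  -0.55  2.11  0.1   1.06  1.37]
30 0.07 0.02 [-0.49 -0.49  2.08  0.1   1.04  1.38]
25 0 0 [-0.48 -0.43  2.16  0.08  0.98  1.38]
25 0 0.02 [-0.47 -0.37  2.12  0.08  0.96  1.39]
25 0.03 0 [-0.48 -0.45  2.11  0.08  1.05  1.38]
25 0.03 0.02 [-0.47 -0.4   2.08  0.07  1.03  1.39]
25 0.05 0 [-0.48 -0.47  2.08  0.08  1.1   1.39]
25 0.05 0.02 [-0.47 -0.41  2.05  0.07  1.08  1.4 ]
25 0.07 0 [-0.48 -0.48  2.05  0.07  1.14  1.39]
25 0.07 0.02 [-0.47 -0.43  2.02  0.07  1.12  1.4 ]
```

Run:
```python
from h import *
p,O=grip_pose(.076,np.radians(35)); r=rv(O)
ctrl.reach(p+.07*ez,r)
print(ctrl.move_linear(p,velocity=.1,threshold=8), sensors.state()["t"],sensors.state()["contact_force"],sensors.state()["position"],p)
im,d,c=shot("wrist","w4"); im,d,c=shot("scene","s4")
a=np.hstack([cv2.resize(cv2.imread("pics/w4.png"),(400,250)),cv2.resize(cv2.imread("pics/s4.png")[120:320,200:520],(400,250))]); cv2.imwrite("pics/j4.png",a)
```

```text
False 5.375 [-0.08126128 -0.89184753  0.12043302] [ 0.42877737 -0.13303088  0.06661645] [ 0.42810256 -0.13261282  0.06559736]
```

View pics/j4.png

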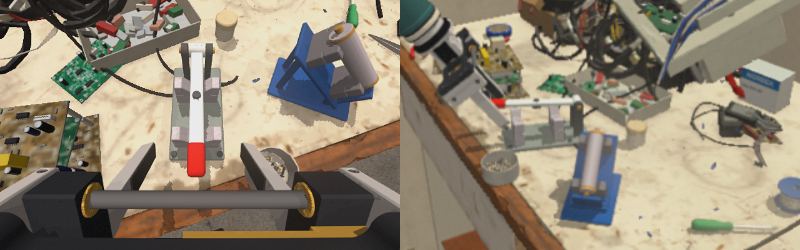

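The left half (wrist) shows the red grip at (197,160), centred between the open fingers at (140,165) and (255,165). The right half (scene) shows the tilted gripper over the free end of the arm at (495,105), with the tin clear of it. I'll close and swing the arm up.

Run:
```python
from h import *
eoat.close_gripper(12); s=sensors.state(); print(s["grip_width"],s["contact_force"].round(1))
qs=np.linspace(.076,1.55,11)[1:]
for q in qs:
    t=np.radians(np.interp(q,[.076,1.55],[35,10]))
    p,O=grip_pose(q,t); ctrl.move_linear(p,velocity=.12,rot=rv(O))
    s=sensors.state(); print(round(q,2),s["t"],s["grip_width"].round(4),s["contact_force"].round(1))
im,d,c=shot("wrist","w5"); im,d,c=shot("scene","s5"); shot("top","t5")
a=np.hstack([cv2.resize(cv2.imread("pics/w5.png"),(400,250)),cv2.resize(cv2.imread("pics/s5.png")[120:320,200:520],(400,250))]); cv2.imwrite("pics/j5.png",a)
```

```text
0.01834293975128202 [ 3.   5.2 -0.4]Traceback (most recent call last):
  File "<stdin>", line 7, in <module>
AttributeError: 'float' object has no attribute 'round'
```

Run:
```python
from h import *
qs=np.linspace(.076,1.55,11)[2:]
for q in qs:
    t=np.radians(np.interp(q,[.076,1.55],[35,10]))
    p,O=grip_pose(q,t); ctrl.move_linear(p,velocity=.12,rot=rv(O))
    s=sensors.state(); print(round(q,2),s["t"],round(float(s["grip_width"]),4),s["contact_force"].round(1))
im,d,c=shot("wrist","w5"); im,d,c=shot("scene","s5"); shot("top","t5")
a=np.hstack([cv2.resize(cv2.imread("pics/w5.png"),(400,250)),cv2.resize(cv2.imread("pics/s5.png")[120:320,200:520],(400,250))]); cv2.imwrite("pics/j5.png",a)
```

```text
0.37 7.275 0.0177 [-2.7  6.7  3.5]
0.52 7.6 0.0179 [-0.9  5.9  4.2]
0.67 7.925 0.018 [0.8 5.6 2.6]
0.81 8.25 0.0179 [1.3 4.7 2.5]
0.96 8.575 0.0179 [1.5 4.8 1. ]
1.11 8.9 0.0178 [2.1 3.9 2. ]
1.26 9.225 0.0181 [2.4 4.7 2.4]
1.4 9.55 0.018 [2.4 4.5 1.8]
1.55 9.875 0.0179 [2.7 4.9 2.1]
```

View pics/j5.png

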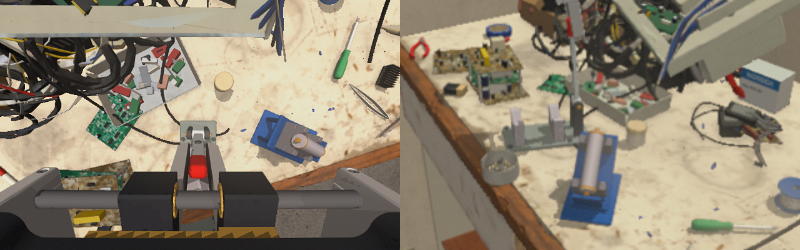

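The red grip is now upright between the fingers at (198,165) in the left half. The scene view on the right shows the bar vertical at (572,60) with the V-blocks free. Next I'll release, back off, and look at the V-blocks and roller.

```bash
cat >> h.py <<'E'
def dirs(yaw,p):
    h=np.array([np.cos(yaw),np.sin(yaw),0]); d=np.cos(p)*h+np.sin(p)*ez; n=-np.sin(p)*h+np.cos(p)*ez; g=np.cross(ez,h); return h,d,n,g
RC=np.array([.4745,-.3596,.0778]); RY=np.radians(48.9)
def rack_pose(up=0.):
    h,d,n,g=dirs(RY,np.radians(35)); return RC-(.019-up)*n, ori(-n,-g)
E
python3 - <<'E'
from h import *
eoat.gripper_open()
O=R.from_rotvec(sensors.state()["tool_rot"]).as_matrix()
ctrl.move_linear(sensors.state()["position"]-.07*O[:,1],velocity=.2)
o=rv(ori([0,0,-1],[0,-1,0]))
ctrl.reach([0.38,-0.22,0.27],o); ctrl.dwell(.2)
shot("wrist","w6"); print(sensors.state()["t"])
for up in [0,.05,.1]:
    p,O=rack_pose(up); q=kin.ik(p,rv(O)); print(up,p.round(3),None if q is None else np.round(q,2))
E
sed -i 's/for n in \["w1.*/for n in ["w6"]:/' fit.py; python3 fit.py | grep -E "roller|table"
python3 - <<'E'
import sys; sys.path.insert(0,'.')
import os; os.chdir('.')
from h import *
z=np.load("pics/w6.npz"); W=cloud(z["d"],(z["K"],z["D"],z["T"])); P=W.reshape(-1,3)
k=(abs(P[:,2]-.053)<.003)&(P[:,0]>.42)&(P[:,0]<.55)&(P[:,1]>-.21)&(P[:,1]<-.1)
Q=P[k]-SEAT; a=Q@ex;b=Q@ey; k=(abs(a)<.055); a=a[k];b=b[k]
rect=cv2.minAreaRect((P[np.flatnonzero((abs(P[:,2]-.053)<.003)&(P[:,0]>.42)&(P[:,0]<.55)&(P[:,1]>-.21)&(P[:,1]<-.1))][k][:,:2]*1000).astype(np.float32)); print(rect)
print(len(a),np.percentile(a,[.5,2,98,99.5]).round(4),np.percentile(b,[.5,2,98,99.5]).round(4),np.histogram(b,np.arange(-.04,.041,.005))[0],np.histogram(a,np.arange(-.05,.051,.005))[0])
# groove: z vs b for block points
Q=P-SEAT; A=Q@ex;B=Q@ey;Z=P[:,2]
for s in (-.036,.036):
    k=(abs(A-s)<.007)&(abs(B)<.017)&(Z>.03)&(Z<.06)
    f=np.polyfit
    from scipy.optimize import least_squares
    r=least_squares(lambda p:p[1]+abs(B[k]-p[0])*1.0-Z[k],[0,.033],loss='soft_l1',f_scale=.001); print(s,k.sum(),"groove y,z",r.x.round(4))
cv2.imwrite("pics/w6c.png",cv2.resize(z["im"][40:240,150:500,::-1],None,fx=2,fy=2))
E
```

```text
12.725
0 [ 0.482 -0.351  0.062] [-1.06  0.35  1.48  0.57  1.55 -0.42]
0.05 [ 0.463 -0.373  0.103] [-1.1   0.33  1.42  0.56  1.64 -0.42]
0.1 [ 0.444 -0.395  0.144] [-1.14  0.31  1.35  0.56  1.73 -0.41]
w6 table z -0.0006
 roller inl 1201 / 4179 center [ 0.4716 -0.3633  0.075 ] yaw/pitch [48.86 34.78] extent [-0.0596  0.0447] d [0.54  0.619 0.57 ]
((485.413330078125, -151.76124572753906), (61.9211540222168, 90.07964324951172), 71.54043579101562)
576 [-0.0452 -0.0445  0.0439  0.0446] [-0.031  -0.0306  0.0302  0.0306] [  0  22 106 107  42   0   0   0   0   0   0  63 114 106  16   0] [ 6 73 72 74 43  0  0  0  0  0  0  0  0  0  0 56 84 88 80  0]
-0.036 253 groove y,z [0.     0.0325]
0.036 291 groove y,z [0.     0.0325]
```

View pics/w6c.png

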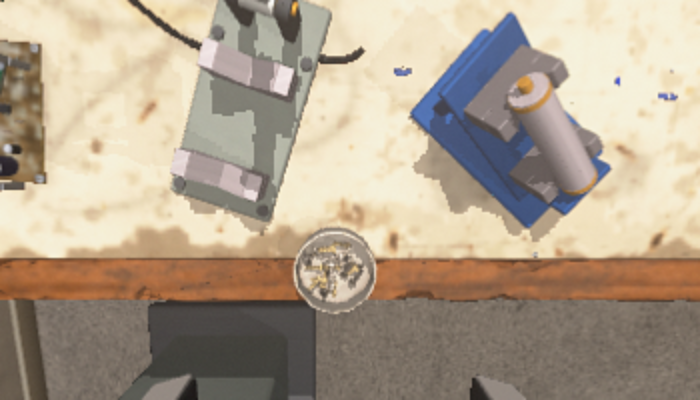

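The enlarged view shows both grooves clear, with blocks at (245,70) and (218,175). The roller runs from (525,85) to (580,190) in its rests. The block fit agrees with my seat to 0.3 mm, and the roller fit repeats to 1 mm. Next is the grasp.

```bash
sed -i 's/^RC=np.array.*;/RC=np.array([.4742,-.3602,.0776]);/' h.py
python3 - <<'E'
from h import *
p,O=rack_pose(.08); ctrl.reach(p,rv(O))
p,O=rack_pose(0); print(ctrl.move_linear(p,velocity=.12,threshold=8))
s=sensors.state(); print(s["t"],(s["position"]-p).round(4),s["contact_force"].round(1))
shot("wrist","w7")
eoat.close_gripper(25); s=sensors.state(); print(s["grip_width"],s["contact_force"].round(1),s["moment"].round(2),s["t"])
shot("wrist","w8"); shot("scene","s8")
a=np.hstack([cv2.resize(cv2.imread("pics/w8.png"),(400,250)),cv2.resize(cv2.imread("pics/s8.png")[120:320,200:520],(400,250))]); cv2.imwrite("pics/j8.png",a)
E
```

```text
False
14.75 [ 0.0003 -0.0004  0.0008] [ 0.   0.5 -0.3]
0.023353793861998946 [-0.1  0.6  0.3] [-0.1   0.25  0.05] 15.8833
```

View pics/j8.png

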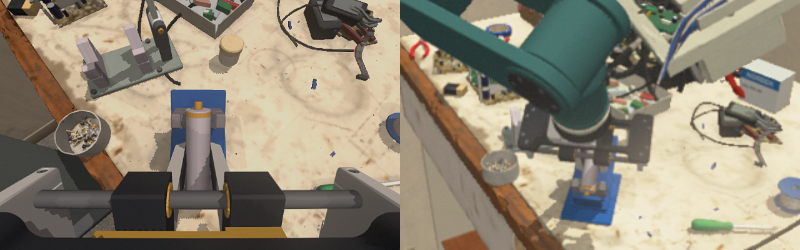

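The roller is held between the pads at (198,200) in the left half, with its upper brass end at (198,105). The measured width of 23.4 mm fits the 24 mm barrel. For placing I'll turn so the camera is on the robot side, away from the upright arm.

Run:
```python
from h import *
OS=ori([0,0,-1],ey); above=SEAT-.019*ez
q=kin.ik(above,rv(OS)); print(np.round(q,2)); 
W1=np.array([.41,-.28,.20]); print(np.round(kin.ik(W1,rv(OS)),2))
p,O=rack_pose(.06); ctrl.move_linear(p,velocity=.1)
s=sensors.state(); print(s["t"],s["grip_width"],s["contact_force"].round(1))
ctrl.move_linear(p+np.array([-.02,.0,.07]),velocity=.15)
ctrl.reach(W1,rv(OS)); ctrl.dwell(.2)
s=sensors.state(); print(s["t"],s["grip_width"],s["contact_force"].round(1),s["qpos"].round(2))
shot("wrist","w9"); shot("scene","s9"); shot("top","t9")
a=np.hstack([cv2.resize(cv2.imread("pics/w9.png"),(400,250)),cv2.resize(cv2.imread("pics/s9.png")[70:320,150:550],(400,250))]); cv2.imwrite("pics/j9.png",a)
```

```text
[-0.41  0.1   1.71 -0.    1.33 -1.66]
[-0.71 -0.03  1.5  -0.    1.67 -1.96]
16.7333 0.022919779466385737 [-0.4  1.  -2. ]
18.9833 0.023305582328204354 [ 0.2 -0.5 -2.2] [-0.71 -0.03  1.5   0.    1.67 -1.96]
```

View pics/j9.png

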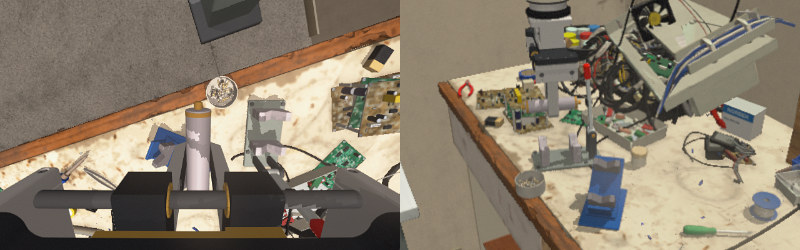

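View pics/w9.png

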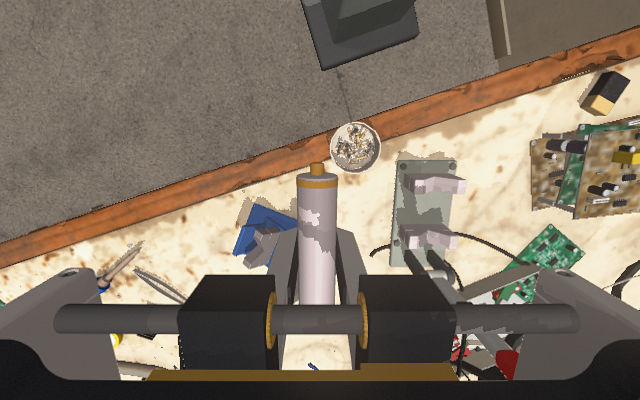

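The roller is held level, with its near end at (317,172) and the barrel running down to (317,300) between the fingers. The rack at (255,235) is empty. I'll fit the roller's pose in the hand.

Run:
```python
from h import *
from scipy.optimize import least_squares
s=sensors.state(); O=R.from_rotvec(s["tool_rot"]).as_matrix(); 
z=np.load("pics/w9.npz"); W=cloud(z["d"],(z["K"],z["D"],z["T"])); P=W.reshape(-1,3)
T=(P-s["position"])@O; T=T+np.array([0,.019,0])  # tool frame about grasp pt
k=(abs(T[:,0])<.015)&(abs(T[:,1])<.015)&(T[:,2]>.012)&(T[:,2]<.08); Q=T[k]
# line: x=a+b z, y=c+e z
f=least_squares(lambda p:np.hypot(Q[:,0]-p[0]-p[1]*Q[:,2],Q[:,1]-p[2]-p[3]*Q[:,2])-.012,[0,0,0,0],loss='soft_l1',f_scale=.0007)
print(len(Q),f.x.round(4))
r=np.hypot(Q[:,0]-f.x[0]-f.x[1]*Q[:,2],Q[:,1]-f.x[2]-f.x[3]*Q[:,2])
b=abs(r-.012)<.0015; print("barrel end z",np.percentile(Q[b][:,2],[98,99.5]).round(4),"max",np.percentile(Q[:,2],99.8).round(4), np.histogram(Q[:,2],np.arange(.012,.07,.004))[0])
```

```text
2897 [-0.0016  0.0047  0.0008  0.0169]
barrel end z [0.0495 0.0498] max 0.0568 [252 255 258 266 258 272 277 279 288 358  99  35   0   0]
```

Run:
```python
from h import *
OS=ori([0,0,-1],ey); seat=SEAT-.019*ez+.0015*ex
ctrl.move_linear(seat+.12*ez,velocity=.15)
ctrl.move_linear(seat+.015*ez,velocity=.12)
ctrl.dwell(.2); s=sensors.state(); print(s["t"],(s["position"]-seat).round(4),s["contact_force"].round(1))
hit=ctrl.move_linear(seat-.002*ez,velocity=.02,threshold=5)
s=sensors.state(); print(hit,s["t"],(s["position"]-seat).round(4),s["contact_force"].round(1),s["moment"].round(2),s["grip_width"])
shot("wrist","w10"); shot("scene","s10")
a=np.hstack([cv2.resize(cv2.imread("pics/w10.png"),(400,250)),cv2.resize(cv2.imread("pics/s10.png")[120:320,200:520],(400,250))]); cv2.imwrite("pics/j10.png",a)
```

```text
21.5583 [ 0.0006 -0.0003  0.016 ] [-0.2 -0.3 -1.8]
True 22.2167 [-0.      0.0006  0.0011] [0.4 1.3 3.4] [ 0.13 -0.35 -0.04] 0.023220626821948753
```

View pics/j10.png

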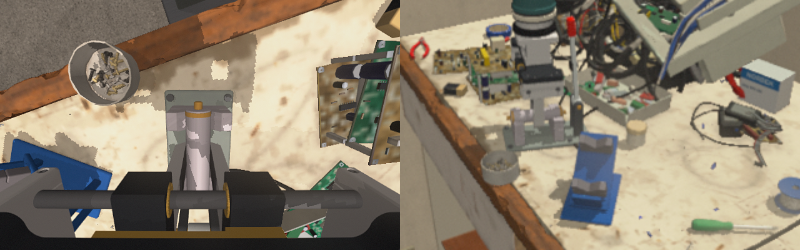

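The roller lies along the grooves, with its near end at (199,105) over the near block. First contact came 1.1 mm above the nominal seat, so I'll ease it down and then release.

Run:
```python
from h import *
seat=SEAT-.019*ez+.0015*ex
hit=ctrl.move_linear(seat-.001*ez,velocity=.01,threshold=8)
s=sensors.state(); print(hit,s["t"],(s["position"]-seat).round(4),s["contact_force"].round(1),s["moment"].round(2))
eoat.close_gripper(4); s=sensors.state(); print((s["position"]-seat).round(4),s["contact_force"].round(1),s["grip_width"])
eoat.gripper_open(); ctrl.dwell(.3)
s=sensors.state(); print(s["t"],s["contact_force"].round(1))
ctrl.move_linear(seat+.12*ez,velocity=.15)
ctrl.move_linear(seat+.16*ez-.05*ex,velocity=.15); ctrl.dwell(.1)
shot("wrist","w11"); shot("scene","s11"); shot("top","t11"); print(sensors.state()["t"])
a=np.hstack([cv2.resize(cv2.imread("pics/w11.png"),(400,250)),cv2.resize(cv2.imread("pics/s11.png")[120:320,200:520],(400,250))]); cv2.imwrite("pics/j11.png",a)
from scipy.optimize import least_squares
for n in ["w11","top","scene"]:
    n={"top":"t11","scene":"s11"}.get(n,n)
    z=np.load(f"pics/{n}.npz"); W=cloud(z["d"],(z["K"],z["D"],z["T"])); P=W.reshape(-1,3)-SEAT
    F=np.stack([P@ex,P@ey,P[:,2]],1)
    k=(abs(F[:,0])<.055)&(abs(F[:,1])<.016)&(abs(F[:,2])<.02); Q=F[k]
    if len(Q)<50: print(n,len(Q)); continue
    f=least_squares(lambda p:np.hypot(Q[:,1]-p[0]-p[1]*Q[:,0],Q[:,2]-p[2]-p[3]*Q[:,0])-.012,[0,0,0,0],loss='soft_l1',f_scale=.0007)
    r=np.hypot(Q[:,1]-f.x[0]-f.x[1]*Q[:,0],Q[:,2]-f.x[2]-f.x[3]*Q[:,0]); b=abs(r-.012)<.0015
    print(n,len(Q),f.x.round(4),"x ext",np.percentile(Q[b][:,0],[.5,99.5]).round(4))
```

```text
True 22.5333 [0.0003 0.0011 0.0006] [-0.1  0.6  2.3] [ 0.17 -0.3  -0.02]
[0.0003 0.0012 0.0005] [ 0.3 -0.4  1. ] 0.023835064604543287
24.2083 [-0.4  0.6 -1. ]
25.9833
w11 1818 [ 0.      0.0007 -0.0007  0.0033] x ext [-0.048   0.0466]
t11 81 [ 0.0055 -0.136   0.0112 -0.2899] x ext [0.0345 0.0538]
s11 435 [0.0017 0.0087 0.0003 0.0047] x ext [-0.0488  0.0461]
```

View pics/j11.png

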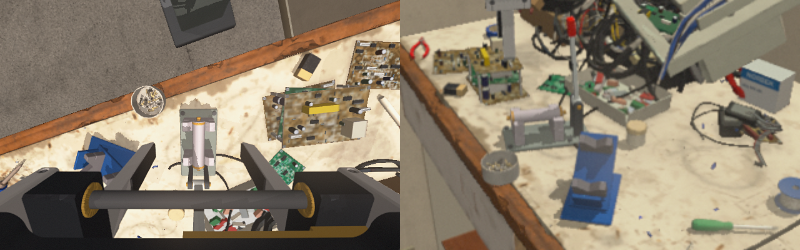

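The roller is settled. The wrist fit gives a sideways offset of 0.0 mm, height −0.7 mm, tilt about 3 mrad and a lengthwise offset of −0.7 mm. The roller shows at (199,145) across both blocks, with the arm still upright at (572,45). Now I'll locate the red grip and regrasp it.

Run:
```python
from h import *
for n in ["s11","t11"]:
    z=np.load(f"pics/{n}.npz"); W=cloud(z["d"],(z["K"],z["D"],z["T"])); P=W.reshape(-1,3); C=z["im"].reshape(-1,3).astype(int)
    F=P-HINGE; F=np.stack([F@ex,F@ey,F[:,2]],1)
    k=(C[:,0]>140)&(C[:,1]<75)&(C[:,2]<75)&(F[:,2]>.08)&(np.abs(F[:,:2]).max(1)<.06)
    if k.sum(): print(n,k.sum(),F[k].mean(0).round(4),np.percentile(F[k],[2,98],axis=0).round(4).tolist())
o=rv(grip_pose(1.55,np.radians(10))[1])
s=sensors.state(); 
ctrl.reach(s["position"]-.03*ex+.04*ez,o)
p,O=grip_pose(1.55,np.radians(10),back=.07); ctrl.move_linear(p,velocity=.2)
shot("wrist","w12"); print(sensors.state()["t"])
```

```text
s11 34 [-0.0115 -0.0061  0.1577] [[-0.0185, -0.0122, 0.142], [-0.0053, 0.0026, 0.165]]
t11 39 [-0.0108  0.0019  0.1638] [[-0.0159, -0.0052, 0.1606], [-0.0057, 0.0089, 0.1667]]
29.55
```

View pics/w12.png

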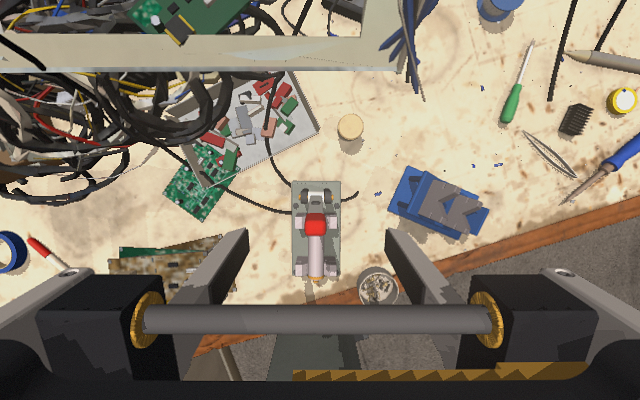

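The red grip shows at (316,224), centred between the fingers, and the roller end is visible below it at (316,270). The grip's top gives a joint angle of about 1.50. I'll grasp there and swing it down.

Run:
```python
from h import *
tt=lambda q: np.radians(np.interp(q,[0,1.5],[35,10]))
p,O=grip_pose(1.5,tt(1.5)); print(ctrl.move_linear(p,velocity=.12,rot=rv(O),threshold=8))
eoat.close_gripper(12); s=sensors.state(); print(s["t"],s["grip_width"],s["contact_force"].round(1))
for q in np.linspace(1.5,.1,10)[1:]:
    p,O=grip_pose(q,tt(q)); ctrl.move_linear(p,velocity=.12,rot=rv(O))
    s=sensors.state(); print(round(q,2),round(s["t"],2),round(float(s["grip_width"]),4),s["contact_force"].round(1))
```

```text
False
31.425 0.01796449534947049 [1.9 3.  0.1]
1.34 31.76 0.0181 [1.2 6.2 1.2]
1.19 32.09 0.0179 [0.1 6.9 0.7]
1.03 32.42 0.0176 [0.  7.6 0.7]
0.88 32.76 0.0181 [-1.6  6.6  1. ]
0.72 33.09 0.0181 [-1.9  7.5  1. ]
0.57 33.42 0.0178 [-0.1  8.2 -0.4]
0.41 33.76 0.0174 [ 3.   7.3 -2.3]
0.26 34.09 0.0182 [ 6.2  6.8 -2.9]
0.1 34.42 0.0181 [ 7.3  6.1 -3.3]
```

Run:
```python
from h import *
tt=lambda q: np.radians(np.interp(q,[0,1.5],[35,10]))
for q in [.05,.02,0,-.02,-.035]:
    p,O=grip_pose(q,tt(q)); hit=ctrl.move_linear(p,velocity=.04,rot=rv(O),threshold=8)
    s=sensors.state(); print(q,hit,round(s["t"],2),(s["position"]-p).round(4),s["contact_force"].round(1),s["moment"].round(2))
    if hit: break
shot("wrist","w13"); shot("scene","s13")
a=np.hstack([cv2.resize(cv2.imread("pics/w13.png"),(400,250)),cv2.resize(cv2.imread("pics/s13.png")[120:320,200:520],(400,250))]); cv2.imwrite("pics/j13.png",a)
```

```text
0.05 True 34.63 [-0.0001  0.0018  0.0014] [ 5.2 -1.3 -2.3] [ 0.01 -0.25 -0.03]
```

View pics/j13.png

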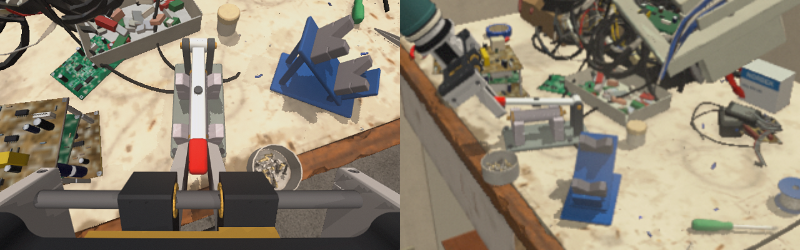

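The threshold tripped on a sideways force change, not on pad contact. The arm shows nearly level, with its grip at (198,155) in the wrist half. I'll go on in small steps and watch the vertical force.

Run:
```python
from h import *
tt=lambda q: np.radians(np.interp(q,[0,1.5],[35,10]))
for q in [.045,.03,.015,0,-.015,-.03]:
    p,O=grip_pose(q,tt(q)); ctrl.move_linear(p,velocity=.04,rot=rv(O))
    s=sensors.state(); print(q,round(s["t"],2),(s["position"]-p).round(4),s["contact_force"].round(1),s["moment"].round(2))
    if s["contact_force"][2]>9: break
```

```text
0.045 34.98 [-0.0003  0.0017 -0.0008] [ 3.3  6.4 -0.9] [ 0.99 -0.22  0.61]
0.03 35.23 [-0.0003  0.0017 -0.0008] [ 3.9  7.6 -0.9] [ 1.01 -0.17  0.62]
0.015 35.48 [-0.0004  0.0018 -0.0009] [ 2.7  6.9 -1. ] [ 1.03 -0.2   0.64]
0 35.73 [-0.0004  0.0018 -0.0009] [ 3.3  6.5 -1.5] [ 0.99 -0.15  0.68]
-0.015 35.98 [-0.0004  0.0018 -0.001 ] [ 2.5  7.1 -1.4] [ 1.   -0.15  0.68]
-0.03 36.23 [-0.0005  0.0018 -0.0011] [ 3.   6.9 -0.9] [ 1.03 -0.1   0.66]
```

```bash
cat > armq.py <<'E'
from h import *
import sys
for n in sys.argv[1:]:
    z=np.load(f"pics/{n}.npz"); W=cloud(z["d"],(z["K"],z["D"],z["T"])); P=W.reshape(-1,3); F=P-HINGE; F=np.stack([F@ex,F@ey,F[:,2]],1)
    k=(F[:,0]>-.125)&(F[:,0]<-.02)&(abs(F[:,1])<.006)&(F[:,2]>-.01)&(F[:,2]<.03); Q=F[k]
    # robust line
    p=np.polyfit(Q[:,0],Q[:,2],1)
    for _ in range(5):
        r=Q[:,2]-np.polyval(p,Q[:,0]); kk=abs(r)<max(.0012,1.5*np.median(abs(r))); p=np.polyfit(Q[kk,0],Q[kk,2],1)
    C=z["im"].reshape(-1,3).astype(int); red=(C[:,0]>140)&(C[:,1]<75)&(C[:,2]<75)&(F[:,0]<-.11)&(F[:,0]>-.18)&(abs(F[:,1])<.03)
    print(n,len(Q),kk.sum(),"slope q=",-p[0].round(4),"z at hinge",p[1].round(4),"red z top",np.percentile(F[red,2],[50,95]).round(4) if red.sum() else None)
E
python3 armq.py w1 w2
python3 - <<'E'
import sys; sys.path.insert(0,'.')
import os; os.chdir('.')
from h import *
shot("wrist","w14"); shot("scene","s14"); shot("top","t14")
E
python3 armq.py w4 w14 s14 t14
```

```text
w1 794 631 slope q= 0.082 z at hinge 0.0035 red z top [0.0181 0.02  ]
w2 788 645 slope q= 0.0834 z at hinge 0.0034 red z top [0.0182 0.0203]
w4 2084 1896 slope q= 0.0809 z at hinge 0.0036 red z top [0.0183 0.02  ]
w14 2382 2158 slope q= 0.0216 z at hinge 0.0036 red z top [0.0096 0.0108]
s14 265 264 slope q= -0.0083 z at hinge 0.0007 red z top [0.009  0.0113]
t14 226 158 slope q= 0.0202 z at hinge 0.004 red z top [0.0097 0.013 ]
```

View pics/w14.png

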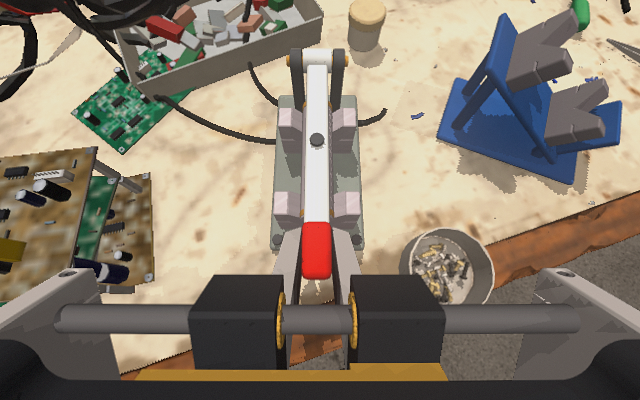

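The arm covers the roller and the grip is in the pads at (316,250). The slope fit gives q ≈ 0.02, so the arm is about 0.05 rad above what I commanded and the pad isn't on the roller yet. I'll keep lowering until it makes contact.

```bash
python3 - <<'E'
from h import *
t=np.radians(35)
for q in [-.04,-.05,-.06,-.07,-.08,-.09]:
    p,O=grip_pose(q,t); ctrl.move_linear(p,velocity=.04,rot=rv(O)); ctrl.dwell(.1)
    s=sensors.state(); print(q,round(s["t"],2),(s["position"]-p).round(4),s["contact_force"].round(1),s["moment"].round(2))
    if s["contact_force"][2]>5: break
shot("wrist","w15")
E
python3 armq.py w15
```

```text
-0.04 36.73 [-0.0005  0.0018 -0.001 ] [ 2.   6.5 -1.2] [ 1.07 -0.08  0.66]
-0.05 37.08 [-0.0006  0.0018 -0.001 ] [ 0.9  6.7 -0. ] [ 1.05 -0.02  0.71]
-0.06 37.43 [-0.0006  0.0018 -0.0007] [-0.8  8.3  2.5] [1.06 0.18 0.6 ]
-0.07 37.78 [-0.0004  0.0018  0.0001] [-6.1  9.4  6.8] [1.21 0.42 0.64]
w15 2487 2234 slope q= -0.0062 z at hinge 0.0036 red z top [0.0053 0.0065]
```

```bash
python3 - <<'E'
from h import *
eoat.gripper_open(); ctrl.dwell(.2)
p=sensors.state()["position"]
ctrl.move_linear(p+.065*ez,velocity=.12)
o=rv(ori([0,0,-1],[0,-1,0]))
ctrl.reach([0.39,-0.20,0.28],o); ctrl.dwell(.3)
shot("wrist","w16"); shot("scene","s16"); shot("top","t16"); s=sensors.state(); print(s["t"],s["contact_force"].round(1))
from scipy.optimize import least_squares
for n in ["w16","s16"]:
    z=np.load(f"pics/{n}.npz"); W=cloud(z["d"],(z["K"],z["D"],z["T"])); P=W.reshape(-1,3)-SEAT
    F=np.stack([P@ex,P@ey,P[:,2]],1)
    k=(abs(F[:,0])<.055)&(abs(F[:,1])<.016)&(abs(F[:,2])<.0125); Q=F[k]
    f=least_squares(lambda p:np.hypot(Q[:,1]-p[0]-p[1]*Q[:,0],Q[:,2]-p[2]-p[3]*Q[:,0])-.012,[0,0,0,0],loss='soft_l1',f_scale=.0007)
    r=np.hypot(Q[:,1]-f.x[0]-f.x[1]*Q[:,0],Q[:,2]-f.x[2]-f.x[3]*Q[:,0]); b=abs(r-.012)<.0015
    print(n,len(Q),b.sum(),f.x.round(4),"x ext",np.percentile(Q[b][:,0],[.5,99.5]).round(4))
z=np.load("pics/t16.npz"); W=cloud(z["d"],(z["K"],z["D"],z["T"]))
for t in ["flux_pot","screw_tin","battery_9v"]:
    for r in models.regions_of(t,"top")[:1]:
        P=W[r["region"]]; P=P[~np.isnan(P[:,0])]; print(t,round(r["score"],2),np.median(P,0).round(3),np.round(r["location"]))
a=np.hstack([cv2.resize(cv2.imread("pics/w16.png")[0:250,150:550],(400,250)),cv2.resize(cv2.imread("pics/s16.png")[120:320,200:520],(400,250))]); cv2.imwrite("pics/j16.png",a)
E
python3 armq.py w16 t16
```

```text
41.2833 [0.4 0.3 0.4]
w16 500 374 [-0.0001 -0.0006 -0.0012  0.0008] x ext [-0.0476  0.0469]
s16 371 243 [0.0017 0.0023 0.0002 0.0164] x ext [-0.0487  0.046 ]
flux_pot 0.67 [ 0.634 -0.254  0.038] [366. 165.]
battery_9v 0.69 [0.418 0.097 0.017] [223. 252.]
w16 778 627 slope q= -0.0004 z at hinge 0.0034 red z top [0.0057 0.007 ]
t16 227 154 slope q= -0.0068 z at hinge 0.0043 red z top [0.0056 0.0085]
```

View pics/j16.png

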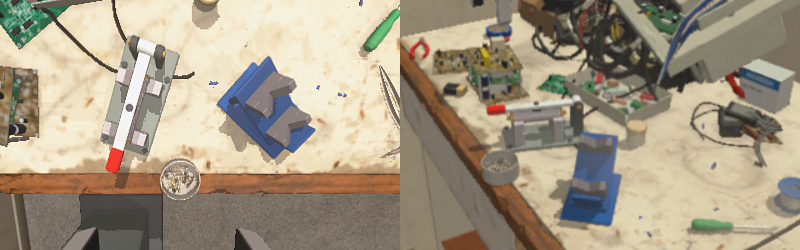

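The arm is level at q ≈ 0.00, with its grip at (115,160), and the roller lies under it across both blocks. The tin at (180,180) is at the same scene pixel as before, about (500,167), and the pot and battery are unmoved. Handing in.

Run:
```python
from h import *
print(order.hand_in()); print(sensors.state()["t"])
```

```text
the job is handed in; nothing more can be done
None
the job is handed in; nothing more can be done
```

I swung the hold-down arm up, moved the roller from the rack into the two V-blocks and let it go. I then swung the arm back down onto it and handed the job in at about 41 s of the 67 s allowed. The hand-in gives no verdict, so success rests on my own checks below.

**Roller (wrist camera):** its centre was 0.1 mm off sideways, 1.2 mm low and 0.4 mm off lengthwise, with the axis within 1 mrad of the grooves.

**Hold-down arm:** the slope fits put the joint at −0.0004 rad (wrist) and −0.007 rad (top), so it is down on the roller. The tool force read close to zero after I backed off.

**Bystanders:** the flux pot and battery were within about 2 mm of where they started.

**Checks that failed or disagreed:**
- **Scene camera:** its coarser fit, with the arm partly hiding the roller, gave 1.7 mm sideways and 16 mrad of tilt. That disagrees with the wrist camera but is still within tolerance.
- **Screw tin:** the network missed it in the last top picture, so I only confirmed by eye that it was at the same place in the scene picture.
- **Arm regrasp:** the arm stood about 0.05 rad higher than commanded on the way down. I kept lowering until the vertical force rose to about 7 N, which showed the pad was on the roller.

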